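Make up two sampling kits from the bottle stock

TASK

Make up two sampling kits from the bottles and vials standing in front of the trays. The blue tray gets the small green-capped bottle in its large compartment and the orange-capped and white-capped vials, one in each small compartment; the yellow tray gets the orange-capped bottle in its large compartment and the blue-capped vial in either small compartment. Stand everything upright on the tray floor, and leave the blue-capped bottle and the timer where they are.

Things in the scene. Friction and masses are not known exactly. Their poses are not given: they have to be found in the camera images.
- bottle_green: small white bottle with a green cap, 42 mm diameter, 78 mm tall, grip it round the body at 30 to 50 mm height; about 0.1 kg. Origin: centre of its underside; z up along its axis. Stands upright on the bench at the start.
- bottle_orange: medium white bottle with an orange cap and a red-marked label, 60 mm diameter, 125 mm tall, grip it round the body at up to 80 mm height; about 0.2 kg. Origin: centre of its underside; z up along its axis. Stands upright on the bench at the start.
- bottle_blue: largest white bottle, with a blue cap, 64 mm diameter, 135 mm tall, about 0.26 kg; not part of any kit, stays where it stands. Origin: centre of its underside; z up along its axis. Stands upright on the bench at the start.
- vial_orange: small screw-cap vial, brown with an orange cap; 22 mm diameter, 48 mm tall, the body straight up to 43 mm, cap 18 mm across on top of it; about 30 g. Origin: centre of its underside; z up along its axis. Stands upright on the bench at the start. In the stock row in front of the trays.
- vial_white: small screw-cap vial, brown with a white cap; 22 mm diameter, 48 mm tall, the body straight up to 43 mm, cap 18 mm across on top of it; about 30 g. Origin: centre of its underside; z up along its axis. Stands upright on the bench at the start. In the stock row in front of the trays.
- vial_blue: small screw-cap vial, whitish with a blue cap; 22 mm diameter, 48 mm tall, the body straight up to 43 mm, cap 18 mm across on top of it; about 30 g. Origin: centre of its underside; z up along its axis. Stands upright on the bench at the start. In the stock row in front of the trays.
- tray_blue: blue kit tray, fixed, 112 (x) by 170 (y) mm, 14 high; walls, partitions (also 14 high) and floor 4 mm thick. Origin: centre of its underside, on the bench; z up. Large compartment 104 x 94 mm inside, centred at x 0, y +34 mm; two small ones 50 (x) by 64 (y) mm inside, centred at (-27, -49) and (+27, -49) mm; grey floor liners. Yaw within 0.3 rad.
- tray_yellow: yellow kit tray, fixed, 112 (x) by 170 (y) mm, 14 high; walls, partitions (also 14 high) and floor 4 mm thick. Origin: centre of its underside, on the bench; z up. Large compartment 104 x 94 mm inside, centred at x 0, y +34 mm; two small ones 50 (x) by 64 (y) mm inside, centred at (-27, -49) and (+27, -49) mm; grey floor liners. Yaw within 0.3 rad.
- timer: white bench timer lying face up behind the trays, 58 x 58 x 20 mm; a bystander. Origin: centre of its underside.

How it is judged (in metres and radians):
At the end, for the whole second after the job is handed in: Every kit item stands in its own compartment of its own tray (vials of the blue tray in either order), underside within 4 mm of the tray floor, upright within 0.1 rad, slower than 0.02 m/s; the blue-capped bottle and the timer are within 25 mm of where they stood (x of bottle_green in the frame of tray_blue between -0.052 and 0.052 m and y of bottle_green in the frame of tray_blue between -0.013 and 0.081 m and z of bottle_green in the frame of tray_blue between 0.001 and 0.008 m and (((x of vial_orange in the frame of tray_blue between -0.052 and -0.002 m and y of vial_orange in the frame of tray_blue between -0.081 and -0.017 m and z of vial_orange in the frame of tray_blue between 0.001 and 0.008 m) and (x of vial_white in the frame of tray_blue between 0.002 and 0.052 m and y of vial_white in the frame of tray_blue between -0.081 and -0.017 m and z of vial_white in the frame of tray_blue between 0.001 and 0.008 m)) or ((x of vial_orange in the frame of tray_blue between 0.002 and 0.052 m and y of vial_orange in the frame of tray_blue between -0.081 and -0.017 m and z of vial_orange in the frame of tray_blue between 0.001 and 0.008 m) and (x of vial_white in the frame of tray_blue between -0.052 and -0.002 m and y of vial_white in the frame of tray_blue between -0.081 and -0.017 m and z of vial_white in the frame of tray_blue between 0.001 and 0.008 m))) and x of bottle_orange in the frame of tray_yellow between -0.052 and 0.052 m and y of bottle_orange in the frame of tray_yellow between -0.013 and 0.081 m and z of bottle_orange in the frame of tray_yellow between 0.001 and 0.008 m and ((x of vial_blue in the frame of tray_yellow between -0.052 and -0.002 m and y of vial_blue in the frame of tray_yellow between -0.081 and -0.017 m and z of vial_blue in the frame of tray_yellow between 0.001 and 0.008 m) or (x of vial_blue in the frame of tray_yellow between 0.002 and 0.052 m and y of vial_blue in the frame of tray_yellow between -0.081 and -0.017 m and z of vial_blue in the frame of tray_yellow between 0.001 and 0.008 m)) and angle between each of bottle_green, vial_orange, vial_white, bottle_orange, vial_blue's own z axis and vertical below 0.1 rad and linear speed of each of bottle_green, vial_orange, vial_white, bottle_orange, vial_blue below 0.02 m/s and distance of each of bottle_blue, timer from where it was at the start of the episode below 0.025 m); the robot touches nothing.
It fails at once if the blue-capped bottle is pushed more than 25 mm away or knocked over (distance of bottle_blue from where it was at the start of the episode above 0.025 m or angle between bottle_blue's own z axis and vertical above 0.5 rad).
It fails at once if the timer is pushed more than 25 mm away or knocked over (distance of timer from where it was at the start of the episode above 0.025 m or angle between timer's own z axis and vertical above 0.5 rad).
It also fails if it takes over 128 s, if anything falls off the work surface, if the arm or the gripper's body presses on something with over 40 N, if the wrist force passes 120 N, or if a joint passes its speed limit or range.

ROBOT

A 6-joint arm with a two-finger parallel gripper is mounted at the origin on a cart in front of the work surface, level with it; the furniture and walls round the work are solid. World frame = base frame: x ahead of the robot, y to its left, z up, the work surface at z = 0. Lengths are in mm, angles in degrees, forces in N, time in s.
With the tool pointing down it reaches from about 300 to 850 mm from the base axis. Payload 4.2 kg.
Tool frame: the origin (TCP) lies on the front face of the gripper's body, between the roots of the fingers; the fingertips stand 78 mm ahead of it and the grasp point (between the pads) lies 60 mm ahead of it; x points along the fingers, y is the direction in which the jaws open and shut, and the axes are right-handed (so a half turn about x gives the same grasp; the last joint's range is limited). The gripper opens to 91 mm and grips with 3 to 60 N. Pads are 32 mm wide; open, the fingers measure 118 mm over their backs; the gripper's body (76 mm by 178 mm) begins 60 mm behind the grasp point.
Start: joints at [67.208, 18.312, 89.639, -0, 72.044, -1.146], TCP at [212.105, 534.459, 292.276] pointing down, gripper open.
Joint ranges: [-177.97, 177.97], [-48.28, 115.42], [12.27, 149.76], [-77.06, 257.06], [2.81, 150.46], [-146.56, 146.56]. Speed limits (degrees/s): [147.25, 147.25, 180, 180, 180, 180].

INTERFACE

Orientations are given as [roll, pitch, yaw] about the fixed x, y, z axes, in that order (R = Rz(yaw) Ry(pitch) Rx(roll)).
In Python, from workcell import status, viewer, env gives the robot as it stands. The module is installed in compiled form; this text tells all that it offers.
- The arm moves only by the tool move_arm, never from a script. Its argument "moves" is a list of rows, each a list of 3 entries, a list of its own where there are three numbers: the shift along the tool's x, y, z in cm, then the turn about the tool's x in rad, then the gripper's target within -1 to 1 (fully open at 1, half-way at 0, shut at -1). A call has 1 to 20 rows; each row is the pose to reach, as a shift and turn from the pose commanded when the call began, along the tool's axes at that moment; what a row does not reach only later rows make up. A row lasts 1/8 s, in which the tool goes at most 62.5 mm and 10.7 degrees, less where a joint would pass 70% of its speed; a pose out of reach is approached as far as the arm can. A call with a gripper value outside its range is refused whole. The fingers move at their own pace and stop on an object; "force" is the grip in N (left out, the last holds). Time passes only in rows, so rows that repeat a pose let the fingers close. It gives the time, the measured TCP pose, the force and the opening at its end, in the units of the state.
- status.state(): the state, without advancing time (a new reading comes with each control period).
- viewer.grab_frame(name): name is "side" or "top"; returns the picture (384x512x3 uint8, red, green, blue); there is no depth.
- viewer.get_calibration(name): a dict with "camera_matrix" (3x3 intrinsics, pixels), "D" ([k1, k2, p1, p2, k3] as OpenCV has them; the pictures are not rectified), "eye" and "rotation" of the camera in the world. Camera axes: x right, y down, z forward; pixel columns grow to the right and rows downward; lengths in mm; the calibration is good to about 2 mm. A picture is of the moment at which its call begins. get_calibration takes no time and is no camera call.
- env.job_done(): hands the job in, once; it reports no verdict.
The state is a dict: "time_s": time; "qpos": joint angles; "qvel": joint speeds; "effort": joint torques, N m; "ee_pos": TCP position; "ee_rot": TCP orientation; "force": force on the tool from outside, world axes, zero at the start; "torque": the same for the moment, N m; "gripper_width": finger opening in mm.
Only numpy, scipy, OpenCV 4.12 (cv2) and the standard library are available. Lean on these libraries where they do the work, as an engineer would, in place of code of your own. Each camera call takes 0.05 s, during which the arm holds its last target.

## Working session

There is one attempt and no reset: what is moved stays moved. The work goes in short steps, Python scripts to look and compute and a tool call to move; the robot and the scene stay as the last step left them, time stands still between calls to the robot, and variables do not carry over. Pictures are saved under pics/ and viewed, and the job is handed in when it is done.

Besides the shell and the picture viewer there is one more tool, called after "Call:" as name(argument=value, ...) on one line, values as JSON. move_arm: Moves the arm, as the interface text tells. Its arguments: {"type":"object","properties":{"moves":{"type":"array","items":{"type":"array"}},"force":{"type":"number"}},"required":["moves"]}

```bash
mkdir -p pics
python3 - <<'E'
from workcell import status, viewer, env
import cv2
s=status.state();print(s)
for n in("side","top"):
    c=viewer.get_calibration(n);print(n,c)
    cv2.imwrite(f"pics/{n}0.png",cv2.cvtColor(viewer.grab_frame(n),cv2.COLOR_RGB2BGR))
E
```

```text
{'time_s': 0.0, 'qpos': array([ 6.72066116e+01,  1.83520199e+01,  8.97053552e+01, -1.09931162e-03,
        7.20432945e+01, -1.14594985e+00]), 'qvel': array([-0.00900739, -0.04569259, -0.00604866, -0.1037293 ,  0.03118755,
        0.11418234]), 'effort': array([ 5.88061394e-04, -4.12437844e+01, -2.31969184e+01,  7.25784805e-02,
        4.56587272e-02, -1.30205281e-04]), 'ee_pos': array([211.98010041, 534.11591895, 291.4234778 ]), 'ee_rot': array([ -90.55111764,   89.89932497, -112.19821633]), 'force': array([ 0.22970173, -0.59006472, -0.58366392]), 'torque': array([-0.02661062,  0.02082074,  0.00190892]), 'gripper_width': 91.01663866248687}
side {'camera_matrix': array([[429.61768521,   0.        , 257.60942254],
       [  0.        , 429.61768521, 193.49807926],
       [  0.        ,   0.        ,   1.        ]]), 'D': array([-0.00970425,  0.        ,  0.        ,  0.        ,  0.        ]), 'eye': array([ -64.62359825, -903.65554576,  633.34058408]), 'rotation': array([-117.23510347,   -0.59998294,  -35.47040114])}
top {'camera_matrix': array([[346.94892989,   0.        , 261.63576973],
       [  0.        , 346.94892989, 192.10900709],
       [  0.        ,   0.        ,   1.        ]]), 'D': array([-0.06010517,  0.        ,  0.        ,  0.        ,  0.        ]), 'eye': array([ 443.57371098,   10.58379686, 1133.16465418]), 'rotation': array([-1.73116622e+02,  6.45482910e-02, -8.88072974e+01])}
```

View pics/top0.png

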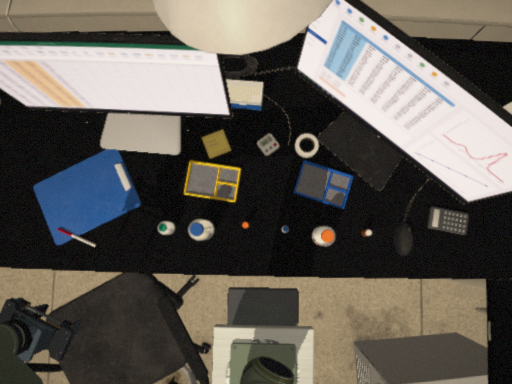

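View pics/side0.png

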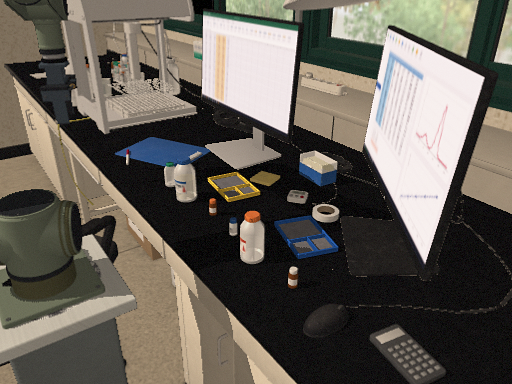

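Run:
```python
import cv2
im=cv2.imread("pics/top0.png")
cv2.imwrite("pics/top0a.png",cv2.resize(im[100:330,100:367],None,fx=2.6,fy=2.6,interpolation=cv2.INTER_CUBIC))
cv2.imwrite("pics/top0b.png",cv2.resize(im[100:330,240:512],None,fx=2.6,fy=2.6,interpolation=cv2.INTER_CUBIC))
```

```text
(no output)
```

View crops.

View pics/top0a.png

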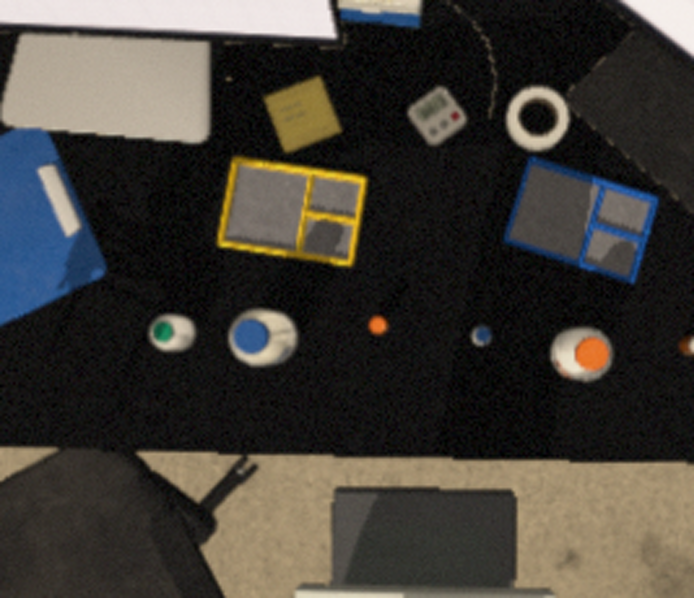

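View pics/top0b.png

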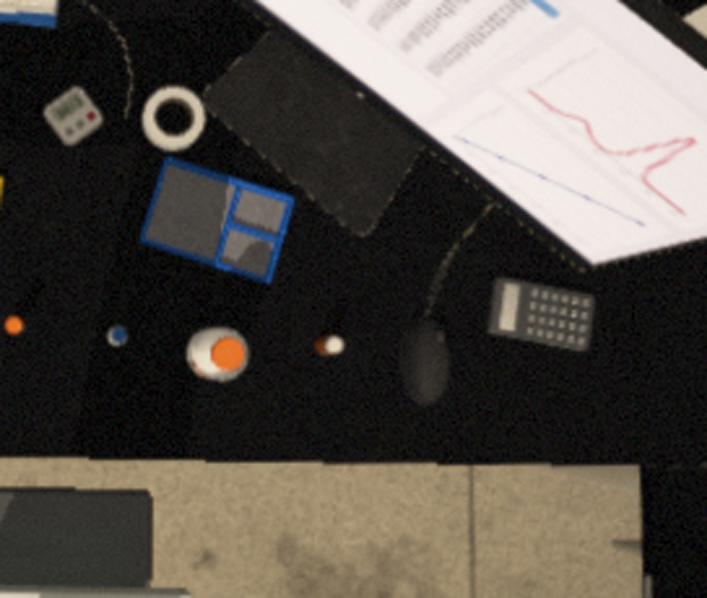

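```bash
cat > h.py <<'E'
import numpy as np, cv2
from scipy.spatial.transform import Rotation as R
from workcell import status, viewer, env
C={n:viewer.get_calibration(n) for n in("side","top")}
def rot(n): return R.from_euler('xyz',C[n]['rotation'],degrees=True).as_matrix()
def p2w(n,uv,z):
    c=C[n];u=cv2.undistortPoints(np.array(uv,float).reshape(-1,1,2),c['camera_matrix'],c['D']).reshape(-1,2)
    d=np.c_[u,np.ones(len(u))]@rot(n).T; e=c['eye']
    return e+d*((z-e[2])/d[:,2])[:,None]
def w2p(n,P):
    c=C[n];Rm=rot(n);rv=cv2.Rodrigues(Rm.T)[0]
    return cv2.projectPoints(np.array(P,float).reshape(-1,1,3),rv,-Rm.T@c['eye'],c['camera_matrix'],c['D'])[0].reshape(-1,2)
def grab(n,f=None):
    im=cv2.cvtColor(viewer.grab_frame(n),cv2.COLOR_RGB2BGR)
    if f: cv2.imwrite(f"pics/{f}.png",im)
    return im
def blobs(im,lo,hi,roi,amin=8):
    x0,y0,x1,y1=roi;h=cv2.cvtColor(im[y0:y1,x0:x1],cv2.COLOR_BGR2HSV)
    m=cv2.inRange(h,lo,hi);n,l,s,c=cv2.connectedComponentsWithStats(m)
    return [(c[i]+[x0,y0],s[i,4],np.argwhere(l==i)[:,::-1]+[x0,y0]) for i in range(1,n) if s[i,4]>=amin]
E
python3 - <<'E'
from h import *
im=cv2.imread("pics/top0.png")
col={'orange':((5,150,120),(20,255,255)),'green':((65,90,50),(90,255,255)),'blue':((95,80,50),(125,255,255)),'yellow':((21,120,100),(33,255,255)),'white':((0,0,150),(180,70,255))}
for k,(a,b) in col.items():
    for c,n,_ in blobs(im,a,b,(150,150,400,260)):
        print(k,c.round(1),n,[ (z,p2w('top',c,z)[0].round(0)[:2]) for z in (14,48,78,125,135)])
im=cv2.imread("pics/side0.png")
for k,(a,b) in col.items():
    for c,n,_ in blobs(im,a,b,(155,140,345,300)):
        print(k,c.round(1),n,[ (z,p2w('side',c,z)[0].round(0)[:2]) for z in (14,46,75,120,130)])
E
```

```text
orange [244.9 224.7] 35 [(14, array([472.,  66.])), (48, array([471.,  64.])), (78, array([470.,  63.])), (125, array([469.,  61.])), (135, array([469.,  60.]))]
orange [327.3 235.6] 120 [(14, array([ 442., -199.])), (48, array([ 442., -193.])), (78, array([ 442., -187.])), (125, array([ 442., -178.])), (135, array([ 443., -176.]))]
green [162.2 227. ] 41 [(14, array([459., 333.])), (48, array([458., 323.])), (78, array([458., 315.])), (125, array([457., 301.])), (135, array([457., 298.]))]
blue [327.2 184.2] 641 [(14, array([ 609., -199.])), (48, array([ 604., -193.])), (78, array([ 600., -187.])), (125, array([ 593., -178.])), (135, array([ 591., -176.]))]
blue [196.  228.8] 131 [(14, array([455., 223.])), (48, array([455., 217.])), (78, array([455., 211.])), (125, array([454., 202.])), (135, array([454., 200.]))]
blue [285.5 228.1] 23 [(14, array([464., -64.])), (48, array([463., -62.])), (78, array([463., -60.])), (125, array([462., -57.])), (135, array([462., -56.]))]
yellow [215.5 152.4] 111 [(14, array([707., 170.])), (48, array([699., 165.])), (78, array([692., 161.])), (125,
[... 4487 characters left out ...]
 370., -205.]))]
white [177.  270.5] 1056 [(14, array([ 256., -141.])), (46, array([ 240., -180.])), (75, array([ 225., -216.])), (120, array([ 201., -272.])), (130, array([ 196., -284.]))]
white [232.6 233.4] 12 [(14, array([449., -79.])), (46, array([ 422., -122.])), (75, array([ 398., -160.])), (120, array([ 361., -220.])), (130, array([ 353., -234.]))]
white [292.5 269.7] 41 [(14, array([ 480., -292.])), (46, array([ 452., -323.])), (75, array([ 426., -352.])), (120, array([ 387., -397.])), (130, array([ 378., -406.]))]
white [290.6 281.6] 37 [(14, array([ 448., -323.])), (46, array([ 422., -353.])), (75, array([ 398., -380.])), (120, array([ 361., -423.])), (130, array([ 352., -432.]))]
```

Run:
```python
from h import *
from scipy.optimize import minimize
im=cv2.imread("pics/top0.png")
vis=im.copy()
for name,(a,b),roi in (('blue',((95,80,50),(125,255,255)),(290,155,360,212)),('yellow',((21,120,100),(33,255,255)),(180,158,246,206))):
    pts=max(blobs(im,a,b,roi),key=lambda t:t[1])[2]
    W=p2w('top',pts,14)[:,:2].astype(np.float32)
    (c,s,ang)=cv2.minAreaRect(W)
    print(name,c,s,ang)
    th=np.radians(ang if abs(ang)<45 else ang-90)
    # draw model
    for dt in (0,):
        def T(p): return [c[0]+np.cos(th)*p[0]-np.sin(th)*p[1],c[1]+np.sin(th)*p[0]+np.cos(th)*p[1],14]
        segs=[[(-56,-85),(56,-85)],[(56,-85),(56,85)],[(56,85),(-56,85)],[(-56,85),(-56,-85)],[(-54,-15),(54,-15)],[(0,-15),(0,-83)]]
    vis=cv2.resize(im,None,fx=6,fy=6,interpolation=cv2.INTER_CUBIC) if name=='blue' else vis
    for s2 in segs:
        p=w2p('top',[T(q) for q in s2]); p=((p+.5)*6).astype(int)
        cv2.line(vis,tuple(map(int,p[0])),tuple(map(int,p[1])),(0,0,255),1)
    print(name,'th',np.degrees(th),'large',T((0,34)),'sm-',T((-27,-49)),'sm+',T((27,-49)))
cv2.imwrite("pics/tb.png",vis[155*6:215*6,285*6:365*6]);cv2.imwrite("pics/ty.png",vis[155*6:210*6,178*6:250*6])
print(R.from_euler('xyz',[ -90.55111764,   89.89932497, -112.19821633],degrees=True).as_matrix().round(4))
```

```text
blue (608.8303833007812, -186.3392791748047) (175.12937927246094, 119.17163848876953) 73.35417938232422
blue th -16.64582061767578 large [np.float64(618.5698419554235), np.float64(-153.76409007152373), 14] sm- [np.float64(568.9255721282502), np.float64(-225.55159924496428), 14] sm+ [np.float64(620.6626371746377), np.float64(-241.0201512258667), 14]
yellow (612.9229125976562, 177.66917419433594) (174.17056274414062, 116.18818664550781) 82.4581298828125
yellow th -7.5418701171875 large [np.float64(617.3854356107529), np.float64(211.37504739705216), 14] sm- [np.float64(579.7252007119189), np.float64(132.63683108905693), 14] sm+ [np.float64(633.2580581515269), np.float64(125.54929453884469), 14]
[[-7.000e-04  3.689e-01  9.295e-01]
 [-1.600e-03  9.295e-01 -3.689e-01]
 [-1.000e+00 -1.800e-03 -0.000e+00]]
```

View pics/tb.png

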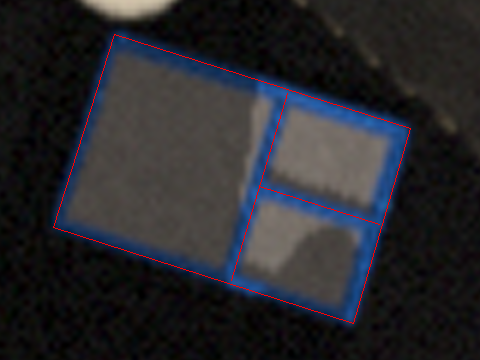

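View pics/ty.png

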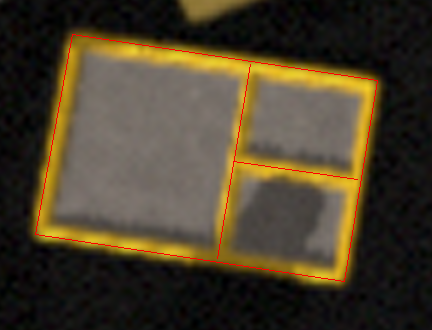

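Call:
move_arm(moves=[[[0, -0.7, 2], 0.08, 1], [[0, -2.1, 5.6], 0.22, 1], [[0, -3.6, 9.7], 0.37, 1], [[0, -5.1, 13.8], 0.53, 1], [[0, -6.6, 17.9], 0.69, 1], [[0, -8.1, 22], 0.85, 1], [[0, -9.6, 26], 1.0, 1], [[0, -10.8, 29.2], 1.12, 1], [[0, -11.55, 30.93], 1.193, 1], [[0, -11.55, 30.93], 1.193, 1], [[0, -11.55, 30.93], 1.193, 1]])

```text
time_s: 1.48
ee_pos: [456.4, 313.4, 292.0]
ee_rot: [-96.1, 90.0, 174.0]
force: [0.6, 0.1, -0.4]
gripper_width: 91.1
```

Call:
move_arm(moves=[[[2, 0, 0], 0, 1], [[6, 0, 0], 0, 1], [[10, 0, 0], 0, 1], [[14, 0, 0], 0, 1], [[17, 0, 0], 0, 1], [[19, 0, 0], 0, 1], [[19, 0, 0], 0, 1], [[19, 0, 0], 0, 1], [[19, 0, 0], 0, -1], [[19, 0, 0], 0, -1], [[19, 0, 0], 0, -1], [[19, 0, 0], 0, -1], [[19, 0, 0], 0, -1], [[19, 0, 0], 0, -1]], force=20)

```text
time_s: 3.22
ee_pos: [457.1, 313.1, 102.3]
ee_rot: [119.1, 90.0, 29.1]
force: [0.7, -0.2, 1.0]
gripper_width: 40.9
```

Call:
move_arm(moves=[[[-1.5, 0, 0], 0, -1], [[-5, 0, 0], 0, -1], [[-9, 0, 0], 0, -1], [[-13, 0, 0], 0, -1], [[-16, 0, 1], 0, -1], [[-17, 1, 4], 0, -1], [[-17, 2.6, 8], 0, -1], [[-17, 4.2, 12.5], 0, -1], [[-17, 5.9, 17], 0, -1], [[-17, 7.4, 21.5], 0, -1], [[-17, 9, 26], 0, -1], [[-17, 10.5, 30.5], 0, -1], [[-17, 12.1, 35], 0, -1], [[-17, 13.6, 39.5], 0, -1], [[-17, 15, 43], 0, -1], [[-17, 15.8, 45.5], 0, -1], [[-17, 16.1, 46.5], 0, -1], [[-17, 16.1, 46.5], 0, -1], [[-17, 16.1, 46.5], 0, -1]])

```text
time_s: 5.6
ee_pos: [617.7, -150.8, 272.4]
ee_rot: [-154.5, 90.0, 115.6]
force: [-0.1, 0.3, -0.4]
gripper_width: 40.7
```

Run:
```python
from h import *
grab('top','t1');im=grab('side','s1')
```

```text
(no output)
```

View pics/s1.png

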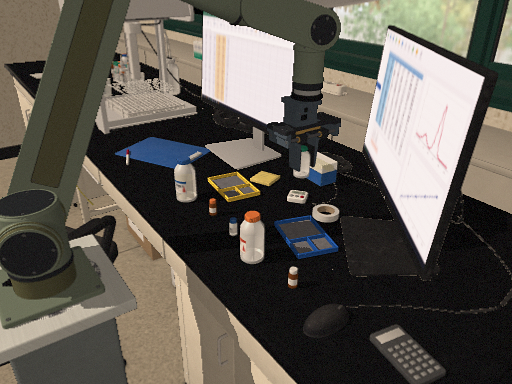

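View pics/t1.png

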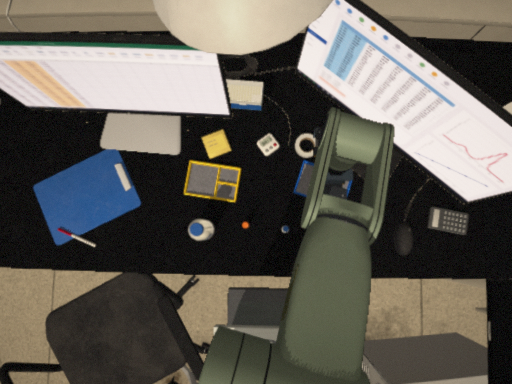

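Call:
move_arm(moves=[[[2, 0, 0], 0, -1], [[6, 0, 0], 0, -1], [[10, 0, 0], 0, -1], [[13, 0, 0], 0, -1], [[15, 0, 0], 0, -1], [[16, 0, 0], 0, -1], [[16.5, 0, 0], 0, -1], [[16.5, 0, 0], 0, -1], [[16.5, 0, 0], 0, -1], [[16.5, 0, 0], 0, 0.4], [[16.5, 0, 0], 0, 0.4], [[16.5, 0, 0], 0, 0.4], [[15, 0, 0], 0, 0.4], [[11, 0, 0], 0, 0.4], [[6, 0, 0], 0, 0.4], [[1, 0, 0], 0, 0.4], [[0, 0, 0], 0, 0.4]])

```text
time_s: 7.82
ee_pos: [619.3, -152.3, 277.8]
ee_rot: [76.0, 89.5, -14.0]
force: [-0.1, 0.6, -0.3]
gripper_width: 63.9
```

Call:
move_arm(moves=[[[0, -1.5, -2.1], 0, 0.4], [[0, -4, -5.7], 0, 0.4], [[0, -6.6, -9.5], 0, 0.4], [[0, -9.2, -13.2], 0, 0.4], [[0, -11.8, -17], 0, 0.4], [[0, -14, -20.2], 0, 0.4], [[0, -14.9, -21.4], 0, 0.4], [[2, -14.9, -21.4], 0, 0.4], [[6, -14.9, -21.4], 0, 0.4], [[10, -14.9, -21.4], 0, 0.4], [[14, -14.9, -21.4], 0, 0.4], [[17, -14.9, -21.4], 0, 0.4], [[18, -14.9, -21.4], 0, 0.4], [[18, -14.9, -21.4], 0, 0.4], [[18, -14.9, -21.4], 0, -1], [[18, -14.9, -21.4], 0, -1], [[18, -14.9, -21.4], 0, -1], [[18, -14.9, -21.4], 0, -1], [[18, -14.9, -21.4], 0, -1], [[18, -14.9, -21.4], 0, -1]], force=15)

```text
time_s: 10.32
ee_pos: [469.2, 62.1, 92.5]
ee_rot: [105.2, 90.0, 15.2]
force: [0.3, 0.1, 3.5]
gripper_width: 22.1
```

Run:
```python
from h import *
t=grab('top','t2');im=grab('side','s2')
print(status.state()['gripper_width'])
a=np.hstack([cv2.resize(t[120:270,280:420],(560,600)),]);cv2.imwrite('pics/t2c.png',a)
```

```text
22.054410346178738
```

View pics/s2.png

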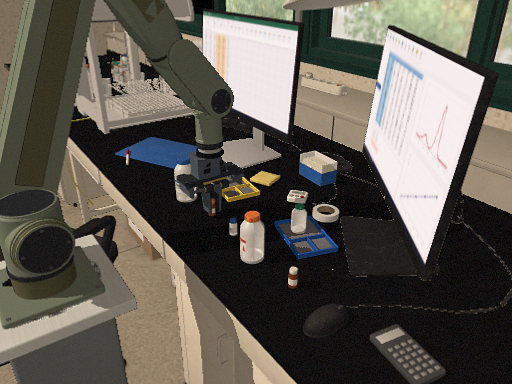

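View pics/t2c.png

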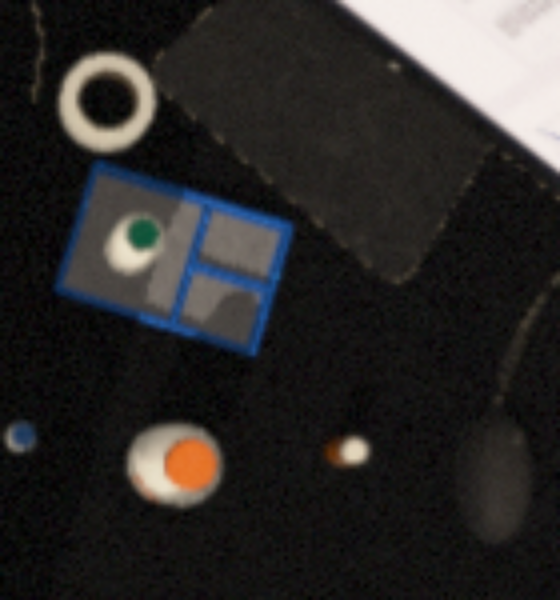

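Call:
move_arm(moves=[[[-1.5, 0, 0], 0, -1], [[-5, 0, 0], 0, -1], [[-9, 0, 0], 0, -1], [[-13, 0.4, 0.8], 0, -1], [[-15, 1.5, 3], 0, -1], [[-15, 3.5, 7], 0, -1], [[-15, 5.5, 11], 0, -1], [[-15, 7.5, 15], 0, -1], [[-15, 9.5, 19], 0, -1], [[-15, 11.5, 23], 0, -1], [[-15, 13.5, 27], 0, -1], [[-15, 14.7, 29.4], 0, -1], [[-15, 15.1, 30.2], 0, -1], [[-13, 15.1, 30.2], 0, -1], [[-9, 15.1, 30.2], 0, -1], [[-5, 15.1, 30.2], 0, -1], [[-2, 15.1, 30.2], 0, -1], [[-0.8, 15.1, 30.2], 0, -1], [[-0.5, 15.1, 30.2], 0, -1], [[-0.5, 15.1, 30.2], 0, -1]])

```text
time_s: 12.92
ee_pos: [620.6, -240.0, 98.4]
ee_rot: [72.7, 89.9, -17.3]
force: [-0.1, -0.2, -0.1]
gripper_width: 21.7
```

Call:
move_arm(moves=[[[0, 0, 0], 0, -1], [[0, 0, 0], 0, 0], [[0, 0, 0], 0, 0], [[0, 0, 0], 0, 0], [[-1.5, 0, 0], 0, 0], [[-5, 0, 0], 0, 0], [[-9, 0, 0], 0, 0], [[-13, 0, 0], 0, 0], [[-15, 0, 0], 0, 0], [[-15, 0, 0], 0, 0]])

```text
time_s: 14.18
ee_pos: [620.7, -240.3, 250.2]
ee_rot: [68.9, 89.7, -21.1]
force: [0.2, -0.1, -0.9]
gripper_width: 45.7
```

Call:
move_arm(moves=[[[0, -1.5, 0.7], 0, 0.4], [[0, -5, 2.4], 0, 0.4], [[0, -9, 4.4], 0, 0.4], [[0, -13, 6.4], 0, 0.4], [[0, -16, 7.9], 0, 0.4], [[0, -16.7, 8.2], 0, 0.4], [[2, -16.7, 8.2], 0, 0.4], [[6, -16.7, 8.2], 0, 0.4], [[10, -16.7, 8.2], 0, 0.4], [[13, -16.7, 8.2], 0, 0.4], [[15, -16.7, 8.2], 0, 0.4], [[15.5, -16.7, 8.2], 0, 0.4], [[15.5, -16.7, 8.2], 0, 0.4], [[15.5, -16.7, 8.2], 0, -1], [[15.5, -16.7, 8.2], 0, -1], [[15.5, -16.7, 8.2], 0, -1], [[15.5, -16.7, 8.2], 0, -1], [[15.5, -16.7, 8.2], 0, -1], [[15.5, -16.7, 8.2], 0, -1]])

```text
time_s: 16.55
ee_pos: [453.1, -322.1, 92.4]
ee_rot: [68.8, 90.0, -21.2]
force: [-0.0, -0.9, 1.9]
gripper_width: 21.6
```

Run:
```python
from h import *
im=grab('side','s3')
cv2.imwrite('pics/s3c.png',cv2.resize(im[150:310,180:380],None,fx=4,fy=3.7))
```

```text
(no output)
```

View pics/s3c.png

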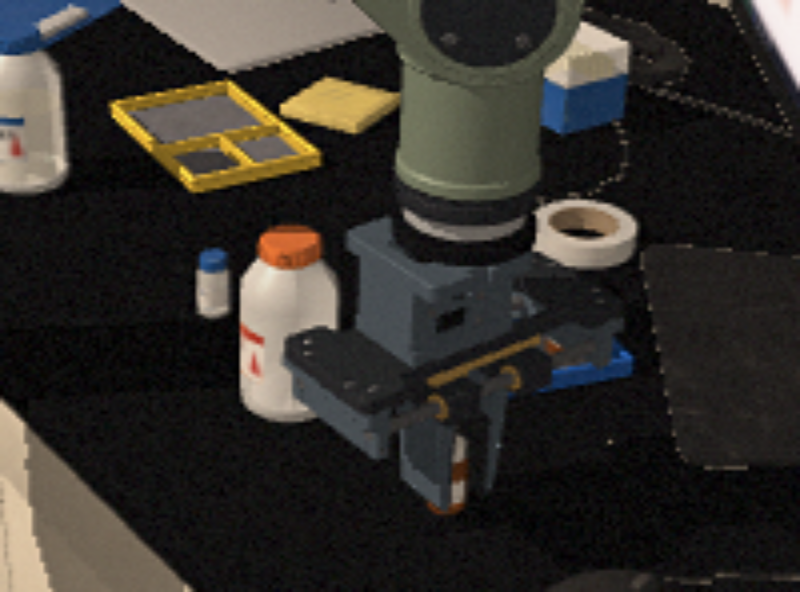

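Call:
move_arm(moves=[[[-1.5, 0, 0], 0, -1], [[-5, 0, 0], 0, -1], [[-9, 0, 0], 0, -1], [[-12, 0.6, -0.5], 0, -1], [[-12, 2.4, -2.1], 0, -1], [[-12, 5, -4.3], 0, -1], [[-12, 7.8, -6.7], 0, -1], [[-12, 10.2, -8.8], 0, -1], [[-12, 11.4, -9.8], 0, -1], [[-11, 11.4, -9.8], 0, -1], [[-8, 11.4, -9.8], 0, -1], [[-5, 11.4, -9.8], 0, -1], [[-2, 11.4, -9.8], 0, -1], [[-0.8, 11.4, -9.8], 0, -1], [[-0.5, 11.4, -9.8], 0, -1], [[-0.5, 11.4, -9.8], 0, -1], [[-0.5, 11.4, -9.8], 0, -1]])

```text
time_s: 18.73
ee_pos: [567.5, -224.3, 98.4]
ee_rot: [68.5, 89.9, -21.5]
force: [0.9, 0.9, -0.6]
gripper_width: 21.5
```

Call:
move_arm(moves=[[[0, 0, 0], 0, -0.35], [[0, 0, 0], 0, -0.35], [[0, 0, 0], 0, -0.35], [[-1.5, 0, 0], 0, -0.35], [[-5, 0, 0], 0, -0.35], [[-9, 0, 0], 0, 0], [[-13, 0, 0], 0, 0.4], [[-16, 0, 0], 0, 0.4], [[-16, 0, 0], 0, 0.4]])

```text
time_s: 19.85
ee_pos: [568.1, -224.4, 261.0]
ee_rot: [68.2, 89.6, -21.8]
force: [-0.3, -0.4, -0.2]
gripper_width: 63.3
```

Call:
move_arm(moves=[[[0, -0.8, -1.2], 0, 0.4], [[0, -2.8, -4.2], 0, 0.4], [[0, -5.2, -7.8], 0, 0.4], [[0, -7.7, -11.6], 0, 0.4], [[0, -9.7, -14.7], 0, 0.4], [[0, -10.6, -16], 0, 0.4], [[0.5, -10.6, -16], 0, 0.4], [[4, -10.6, -16], 0, 0.4], [[8, -10.6, -16], 0, 0.4], [[12, -10.6, -16], 0, 0.4], [[15, -10.6, -16], 0, 0.4], [[16.5, -10.6, -16], 0, 0.4], [[16.5, -10.6, -16], 0, 0.4], [[16.5, -10.6, -16], 0, -1], [[16.5, -10.6, -16], 0, -1], [[16.5, -10.6, -16], 0, -1], [[16.5, -10.6, -16], 0, -1], [[16.5, -10.6, -16], 0, -1], [[16.5, -10.6, -16], 0, -1]])

```text
time_s: 22.22
ee_pos: [461.2, -64.0, 92.5]
ee_rot: [88.4, 90.0, -1.6]
force: [-0.1, -1.0, 3.2]
gripper_width: 21.5
```

Run:
```python
from h import *
im=grab('side','s4');t=grab('top')
cv2.imwrite('pics/s4c.png',cv2.resize(im[150:310,180:380],None,fx=4,fy=3.7))
cv2.imwrite('pics/t4c.png',cv2.resize(t[140:260,270:400],None,fx=4.5,fy=4.5))
```

```text
(no output)
```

View pics/s4c.png

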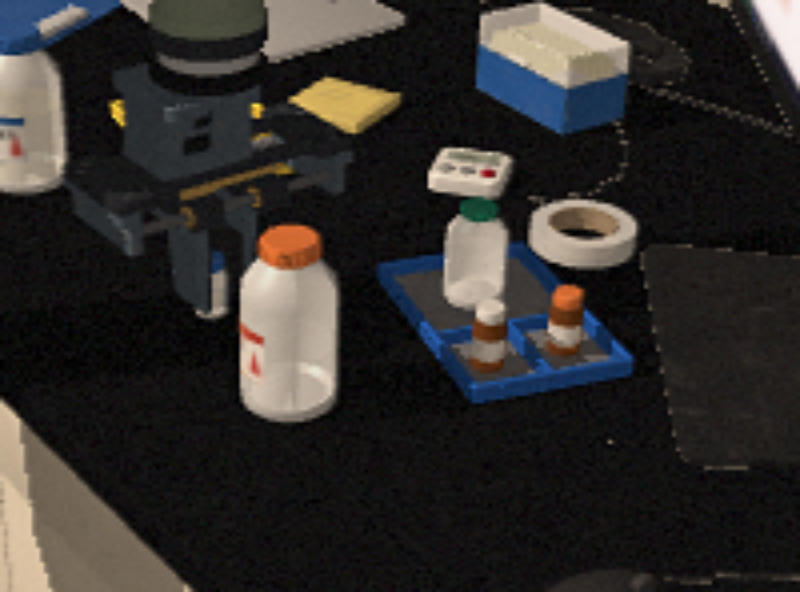

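View pics/t4c.png

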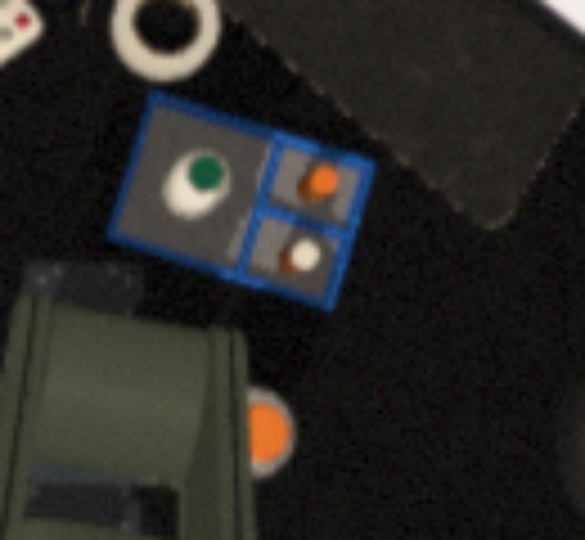

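Call:
move_arm(moves=[[[-1.5, 0, 0], 0, -1], [[-5, 0, 0], 0, -1], [[-9, 0, 0], 0, -1], [[-12, 1, -1.1], 0, -1], [[-12, 3, -3.3], 0, -1], [[-12, 6, -6.6], 0, -1], [[-12, 9, -10], 0, -1], [[-12, 12, -13.3], 0, -1], [[-12, 15, -16.6], 0, -1], [[-12, 16.7, -18.5], 0, -1], [[-12, 17.2, -19], 0, -1], [[-11, 17.2, -19], 0, -1], [[-8, 17.2, -19], 0, -1], [[-5, 17.2, -19], 0, -1], [[-2, 17.2, -19], 0, -1], [[-0.8, 17.2, -19], 0, -1], [[-0.5, 17.2, -19], 0, -1], [[-0.5, 17.2, -19], 0, -1], [[-0.5, 17.2, -19], 0, -1]])

```text
time_s: 24.7
ee_pos: [633.6, 126.1, 98.5]
ee_rot: [101.4, 89.9, 11.4]
force: [0.6, -0.2, -0.1]
gripper_width: 21.8
```

Call:
move_arm(moves=[[[0, 0, 0], 0, -0.2], [[0, 0, 0], 0, -0.2], [[0, 0, 0], 0, -0.2], [[-1.5, 0, 0], 0, -0.2], [[-5, 0, 0], 0, -0.2], [[-9, 0, 0], 0, 0.4], [[-13, 0, 0], 0, 1], [[-17, 0, 0], 0, 1], [[-19, 0, 0], 0, 1], [[-19, 0, 0], 0, 1]])

```text
time_s: 25.95
ee_pos: [633.6, 126.1, 290.2]
ee_rot: [100.9, 89.7, 10.9]
force: [-0.4, -0.7, -0.8]
gripper_width: 83.7
```

Call:
move_arm(moves=[[[0, -1, 1.6], 0, 1], [[0, -3.2, 5], 0, 1], [[0, -5.8, 9.2], 0, 1], [[0, -8.4, 13.4], 0, 1], [[0, -11, 17.6], 0, 1], [[0, -13.7, 21.8], 0, 1], [[0, -16.3, 26], 0, 1], [[0, -18.5, 29.4], 0, 1], [[0, -19.3, 30.7], 0, 1], [[0, -19.3, 30.7], 0, 1], [[0, -19.3, 30.7], 0, 1]])

```text
time_s: 27.32
ee_pos: [440.3, -180.3, 286.9]
ee_rot: [-159.7, 89.9, 110.3]
force: [-0.6, 0.7, -0.3]
gripper_width: 91.3
```

Run:
```python
from h import *
im=grab('side','s5');print(status.state()['ee_pos'])
cv2.imwrite('pics/s5c.png',cv2.resize(im[110:310,150:350],None,fx=3,fy=3))
```

```text
[ 440.46375693 -180.16206367  286.96730353]
```

View pics/s5c.png

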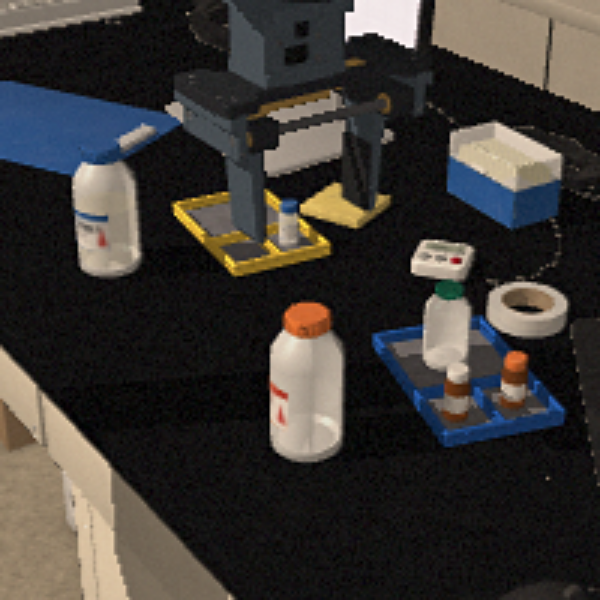

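Call:
move_arm(moves=[[[2, 0, 0], 0, 1], [[5, 0, 0], 0, 1], [[8.5, 0, 0], 0, 1], [[12, 0, 0], 0, 1], [[14.5, 0, 0], 0, 1], [[15.2, 0, 0], 0, 1], [[15.2, 0, 0], 0, 1], [[15.2, 0, 0], 0, -1], [[15.2, 0, 0], 0, -1], [[15.2, 0, 0], 0, -1], [[15.2, 0, 0], 0, -1], [[15.2, 0, 0], 0, -1]], force=25)

```text
time_s: 28.88
ee_pos: [441.2, -181.4, 136.0]
ee_rot: [73.8, 89.8, -16.2]
force: [2.9, 0.2, 4.2]
gripper_width: 59.4
```

Call:
move_arm(moves=[[[-1, 0, 0], 0, -1], [[-4, 0, 0], 0, -1], [[-8, 0, 0], 0, -1], [[-12, 0, 0], 0, -1], [[-15, 0.4, -0.9], 0, -1], [[-16, 1.3, -2.9], 0, -1], [[-16, 2.9, -6.5], 0, -1], [[-16, 4.7, -10.5], 0, -1], [[-16, 6.5, -14.5], 0, -1], [[-16, 8.3, -18.5], 0, -1], [[-16, 10.1, -22.5], 0, -1], [[-16, 11.9, -26.5], 0, -1], [[-16, 13.7, -30.5], 0, -1], [[-16, 15.5, -34.5], 0, -1], [[-16, 16.8, -37.5], 0, -1], [[-16, 17.5, -39], 0, -1], [[-16, 17.7, -39.4], 0, -1], [[-16, 17.7, -39.4], 0, -1]])

```text
time_s: 31.12
ee_pos: [616.6, 212.1, 295.1]
ee_rot: [-49.8, 89.9, -139.9]
force: [0.0, -0.6, -2.5]
gripper_width: 59.5
```

Run:
```python
from h import *
im=grab('side','s6');s=status.state();print(s['ee_pos'],s['gripper_width'])
cv2.imwrite('pics/s6c.png',cv2.resize(im[60:260,120:320],None,fx=3,fy=3))
```

```text
[616.54672298 211.88201192 295.29364262] 59.84919425829891
```

View pics/s6c.png

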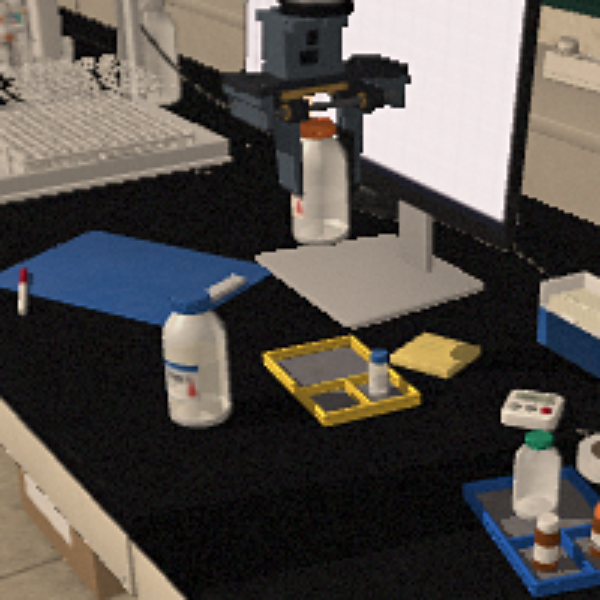

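Call:
move_arm(moves=[[[1.5, 0, 0], 0, -1], [[5, 0, 0], 0, -1], [[9, 0, 0], 0, -1], [[12.5, 0, 0], 0, -1], [[14.5, 0, 0], 0, -1], [[15.2, 0, 0], 0, -1], [[15.5, 0, 0], 0, -1], [[15.5, 0, 0], 0, -1], [[15.5, 0, 0], 0, -1], [[15.5, 0, 0], 0, 0.7], [[15.5, 0, 0], 0, 0.7], [[15.5, 0, 0], 0, 0.7], [[15.5, 0, 0], 0, 0.7], [[14, 0, 0], 0, 0.7], [[10, 0, 0], 0, 0.7], [[6, 0, 0], 0, 0.7], [[2, 0, 0], 0, 0.7], [[0, 0, 0], 0, 0.7]])

```text
time_s: 33.42
ee_pos: [617.6, 213.2, 299.5]
ee_rot: [109.0, 89.7, 19.0]
force: [0.3, 0.5, 0.0]
gripper_width: 77.4
```

Call:
move_arm(moves=[[[0, -3, 3], 0, 0.7], [[0, -8, 8], 0, 0.7], [[0, -13, 12], 0, 0.7], [[0, -18, 16], 0, 0.7], [[0, -23, 19], 0, 0.7], [[0, -25, 20], 0, 0.7], [[0, -25, 20], 0, 0.7]])

```text
time_s: 34.3
ee_pos: [365.6, 12.4, 296.5]
ee_rot: [93.0, 89.9, 2.9]
force: [-0.3, -0.9, -0.2]
gripper_width: 77.9
```

Run:
```python
from h import *
t=grab('top','t7');im=grab('side','s7')
cv2.imwrite('pics/s7c.png',cv2.resize(im[130:290,150:350],None,fx=4,fy=3.7))
cv2.imwrite('pics/t7c.png',cv2.resize(t[130:270,150:390],None,fx=3.3,fy=3.3))
c=lambda k,roi,a,b:[(k,x.round(1),n) for x,n,_ in blobs(t,a,b,roi)]
for k,roi,lo,hi,z in (('green',(290,150,360,215),(65,90,50),(90,255,255),82),('orange_v',(290,150,360,215),(5,150,120),(20,255,255),52),('white_v',(330,185,360,210),(0,0,150),(180,60,255),52),('orange_b',(180,150,246,210),(3,170,120),(18,255,255),129),('blue_v',(215,155,246,200),(95,80,50),(125,255,255),52)):
    for x,n,_ in blobs(t,lo,hi,roi,6):
        p=p2w('top',x,z)[0]
        cx,cy,th=(608.8,-186.3,-16.65) if roi[0]>=290 else (612.9,177.7,-7.54)
        a=np.radians(th);d=p[:2]-[cx,cy]
        print(k,n,p.round(0),'tray',np.round([np.cos(a)*d[0]+np.sin(a)*d[1],-np.sin(a)*d[0]+np.cos(a)*d[1]]))
```

```text
green 38 [ 618. -150.   82.] tray [-2. 37.]
orange_v 23 [ 619. -238.   52.] tray [ 24. -47.]
orange_b 104 [618. 216. 129.] tray [-0. 39.]
blue_v 23 [633. 128.  52.] tray [ 27. -46.]
```

View pics/s7c.png

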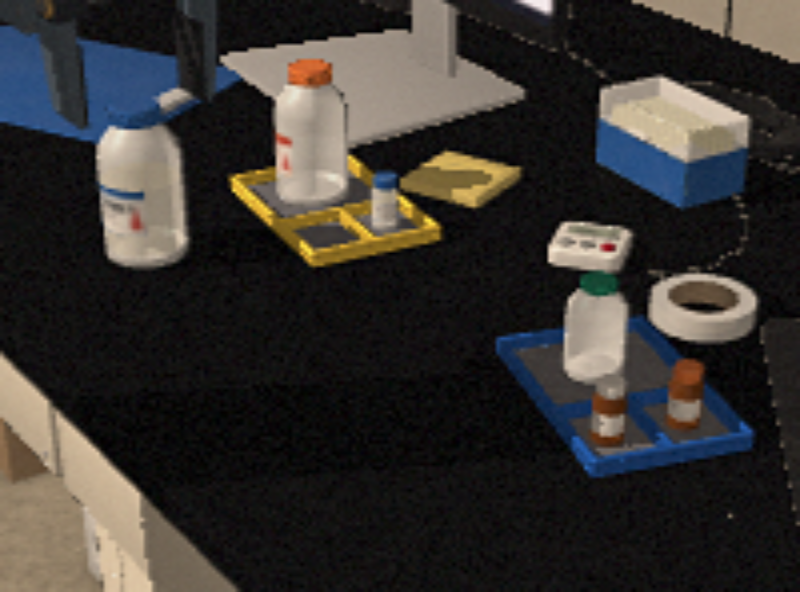

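View pics/t7c.png

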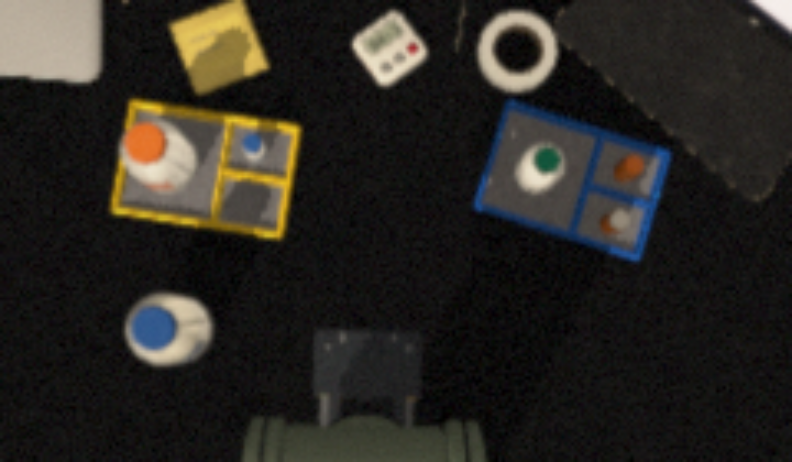

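Call:
move_arm(moves=[[[0, 0, 0], 0, 0.7], [[0, 0, 0], 0, 0.7], [[0, 0, 0], 0, 0.7]])

```text
time_s: 34.78
ee_pos: [367.4, 13.3, 295.0]
ee_rot: [-100.4, 90.0, 169.6]
force: [-0.2, 0.2, 0.3]
gripper_width: 77.4
```

```bash
python3 -c "
from workcell import env
print(env.job_done())"
```

```text
the job is handed in; nothing more can be done
None
```

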